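# Steady the wobbly spice stand

## Task

The little marble spice stand rocks because the foot under its black levelling knob hangs clear of the worktop. Turn the knob by feel until that foot takes its share of the load and all four feet bear on the worktop, without jacking another foot off it, and let go. Then stand the black-capped spice jar on the stand's round cork coaster and let go, leaving the stand where it is and its tin, the yellow-capped jar and the honey jar undisturbed; never lean hard on the stand.

Things in the scene. Friction and masses are not known exactly. Their poses are not given: they have to be found in the camera images.
- stand: Low stand: marble board 240 x 180 x 16 mm with a steel rail 30 mm high along its back and right edges, on four legs at x = +-100, y = +-70 mm of its frame. Origin: centre of the plane of the three plain feet; z up, x along the 240 mm side away from the robot; board top 54 mm above the origin. Loose, 3 kg with its tin. The front left foot (-x, +y), under the knob, starts 0.9 to 5.8 mm clear.
- level_screw: Round black fluted knob with a white mark on top, 39 mm across the flutes, 28 mm tall, on the stand's front left corner. Origin: on its axis at its underside, 12 mm above the board; z up. It turns in place, neither rising nor sinking; clockwise from above screws the pad under it (40 mm across, turns with it) down 1.6 mm per rad. Stays where left. The stud's length is hidden: the knob's angle does not tell the gap.
- knob_grip (a point): Point to grip on the knob's axis, at mid-height (14 mm above its underside). The pad bears right about 0.6 rad (0.3 to 1.1) past first touch: too little leaves it unloaded, too much lifts the neighbour feet. A hand that holds the knob at its height, centred and not pressing, feels it push up by 10 to 15 N per rad after touch; 7 N is right. Pressing the corner down (6 N per mm) makes the pad touch too soon.
- foot_front_right: Plain leg with a rubber pad 40 mm across at the stand's front right (-x, -y). Origin: centre of its underside. The plain feet's rubber gives 1 mm per 15 N.
- foot_back_left: Plain leg with a rubber pad at the stand's back left (+x, +y). Origin: centre of its underside.
- foot_back_right: Plain leg with a rubber pad at the stand's back right (+x, -y). Origin: centre of its underside.
- coaster_top (a point): Centre of the upper face of the cork coaster on the stand's board (72 mm across, 57 mm above the plane of the plain feet).
- spice_green: Spice jar with a black cap and a green label, 40 mm across, 105 mm tall, 0.08 to 0.15 kg, standing on the worktop, whose upper face is level at z = -0.006 m (6 mm below the hob's glass). Origin: centre of its underside, z up. The cap is its top 21 mm and as wide as the jar.
- spice_yellow: Spice jar with a yellow cap and a red and green label, 42 mm across, 106 mm tall, standing on the worktop: leave it alone. Origin: centre of its underside.
- tin: Food tin 75 mm across, 58 mm tall, 0.26 kg, standing on the stand. Origin: centre of its underside.
- honey_jar: Honey jar 71 mm across, 110 mm tall, standing on the worktop. Origin: centre of its underside.
Mind the look-alikes: they are no part of the job. What is shaped like the spice_green but orange is not meant.

How it is judged:
By the outcome, as a careful person would: the job done as asked, in the order asked, and still so for the second after the job is handed in, with the robot touching nothing.
It also fails if it takes over 72 s, if anything falls off the work surface, if the arm or the gripper's body presses on something with over 40 N, if the wrist force passes 120 N, or if a joint passes its speed limit or range.

## Robot

A 6-joint arm with a two-finger parallel gripper is mounted at the origin on a cart in front of the work surface, level with it; the furniture and walls round the work are solid. World frame = base frame: x ahead of the robot, y to its left, z up, the work surface at z = 0. Lengths are in mm, angles in rad, forces in N, time in s.
With the tool pointing down it reaches from about 300 to 950 mm from the base axis. Payload 3.1 kg.
Tool frame: the origin (TCP) lies at the very end of the fingers, on their centre line; the grasp point (between the pads) lies arm.grip_point_offset behind it (arm.grip_point_offset is the distance from the TCP to the grasp point, in mm); z points along the fingers, y is the line along which they close (so a half turn about z gives the same grasp; the last joint's range is limited). The gripper opens to 85 mm and grips with 20 to 120 N. Pads are 22 mm wide; open, the fingers measure 114 mm over their backs; the gripper's body (76 mm by 85 mm) begins 54 mm behind the grasp point. The pads swing forward as they close: fully open they stand 13 mm farther back than shut.
Start: joints at [-1.187, 0.308, 1.634, -0, 1.2, -0.07], TCP at [273.966, -561.761, 231.272] pointing down, gripper open.
Joint ranges: [-3.06, 3.06], [-0.79, 1.96], [0.05, 2.63], [-1.19, 4.34], [0.05, 2.64], [-2.94, 2.94]. Speed limits (rad/s): [2.79, 2.79, 3.14, 3.14, 3.14, 3.14].

## Interface

Orientations are given as a rotation vector (axis times angle).
In Python, from workcell import arm, imaging, finder gives the robot as it stands. The module is installed in compiled form; this text tells all that it offers.
- The arm moves only by the shell command python3 -m creep 'ROWS'. ROWS is JSON, a list of rows, each a list of 5 numbers: the shift along the tool's x, y, z in cm, then the turn about the tool's z in rad, then the gripper's target within -1 to 1 (shut at 1, half-way at 0, fully open at -1). In form: [[dx, dy, dz, roll, fingers], ...]. A call has 1 to 20 rows; each row is the pose to reach, as a shift and turn from the pose commanded when the call began, along the tool's axes at that moment; what a row does not reach only later rows make up. A row lasts 1/10 s, in which the tool goes at most 50 mm and 8.59 degrees, less where a joint would pass 70% of its speed; a pose out of reach is approached as far as the arm can. A call with a gripper value outside its range is refused whole. The fingers move at their own pace and stop on an object; the grip force is fixed at half the most. Time passes only in rows, so rows that repeat a pose let the fingers close. It gives the time, the measured TCP pose, the force, the opening and the grip force at its end, in the units of the state.
- arm.get_obs(): the state, without advancing time (a new reading comes with each control period).
- imaging.snapshot(name): name is "scene" or "top" or "wrist"; returns the picture (384x512x3 uint8, red, green, blue); there is no depth.
- imaging.calibration(name): a dict with "mtx" (3x3 intrinsics, pixels), "world_to_cam" (4x4, takes a point from world to camera coordinates). Camera axes: x right, y down, z forward; pixel columns grow to the right and rows downward; lengths in mm; the calibration is good to about 2 mm. A picture is of the moment at which its call begins: read the wrist's pose just before it. calibration takes no time and is no camera call; for the wrist camera it gives the pose at the moment of the call.
- arm.job_done(): hands the job in; it is judged then, once.
Trained networks look in the newest picture that a camera, given by its name, has taken for a name from the list of things; names that differ only in an ending like _2 or _b are one class to them, and where a whole thing is asked for, a point or a joint stands for the part that bears it (a point fixed in the world has none). Each returns a list of dicts, best first, with "score" (0 to 1); they miss things now and then, are a little off and sometimes report something else, mostly with a low value. They report only what shows in the picture. A call takes as long as a camera call. They do not tell look-alikes from the thing itself.
- finder.boxes_of(camera, target): "extent" ([centre column, centre row, width, height] in pixels, round what is visible of it).
- finder.tip_of(camera, target): "xy" ([column, row] in pixels: a listed point, or the origin of a listed thing).
The state is a dict: "time": time; "qpos": joint angles; "qd": joint speeds; "effort": joint torques, N m; "position": TCP position; "orientation": TCP orientation; "ft_force": force on the tool from outside, world axes, zero at the start; "torque": the same for the moment, N m; "width": opening from 0.0 (shut) to 1.0 (fully open); "grip_force": force on a finger pad.
Only numpy, scipy, OpenCV 4.12 (cv2) and the standard library are available. Lean on these libraries where they do the work, as an engineer would, in place of code of your own. Each camera call takes 0.05 s, during which the arm holds its last target. There are 200 camera calls.

## Working session

There is one attempt and no reset: what is moved stays moved. The work goes in short steps, Python scripts to look and compute and a shell command to move; the robot and the scene stay as the last step left them, time stands still between calls to the robot, and variables do not carry over. Pictures are saved under pics/ and viewed, at most 10 in all, crops included, and the job is handed in when it is done.

```bash
mkdir -p pics
python3 - <<'E'
from workcell import arm, imaging, finder
import cv2,numpy as np
print(arm.grip_point_offset)
o=arm.get_obs();print(o['time'],o['position'],o['orientation'],o['ft_force'],o['width'])
ims=[]
for c in ['scene','top']:
    im=imaging.snapshot(c);cv2.imwrite(f'pics/{c}0.png',im[:,:,::-1])
    k=imaging.calibration(c);np.savez(c+'.npz',K=k['mtx'],T=k['world_to_cam'])
    for t in ['level_screw','knob_grip','coaster_top','spice_green','spice_yellow','tin','honey_jar','stand']:
        r=finder.tip_of(c,t);print(c,t,[(np.round(x['xy'],1).tolist(),round(x['score'],2)) for x in r[:3]])
    r=finder.boxes_of(c,'spice_green');print([(np.round(x['extent']).tolist(),round(x['score'],2)) for x in r])
E
```

```text
18.700000000000003
0.0 [ 273.65587584 -560.97734965  230.02035718] [-3.05880887e+00 -7.06192308e-01  5.58096640e-04] [-0.50164412 -0.29336764  0.05167997] 1.00492800315347
scene level_screw []
scene knob_grip [([282.6, 202.8], 0.79), ([251.2, 193.0], 0.44)]
scene coaster_top [([252.0, 192.6], 0.61)]
scene spice_green [([337.0, 255.4], 0.86), ([197.2, 270.8], 0.78)]
scene spice_yellow [([285.1, 205.6], 0.71), ([338.1, 223.3], 0.64), ([238.1, 209.3], 0.54)]
scene tin [([212.9, 188.1], 0.72)]
scene honey_jar [([317.7, 179.1], 0.79)]
scene stand [([239.6, 210.1], 0.81), ([337.1, 222.6], 0.41)]
[([342.0, 236.0, 25.0, 48.0], 0.69), ([196.0, 250.0, 23.0, 54.0], 0.58), ([320.0, 166.0, 29.0, 50.0], 0.2)]
top level_screw [([257.9, 218.9], 0.62)]
top knob_grip [([255.7, 219.5], 0.51)]
top coaster_top [([263.0, 178.0], 0.67)]
top spice_green [([247.4, 276.0], 0.84), ([172.6, 183.4], 0.82)]
top spice_yellow [([288.0, 260.9], 0.76)]
top tin [([256.7, 138.5], 0.9)]
top honey_jar [([348.8, 214.1], 0.64)]
top stand [([260.7, 168.8], 0.59)]
[([168.0, 183.0, 29.0, 22.0], 0.97), ([248.0, 280.0, 19.0, 24.0], 0.57)]
```

Run:
```python
import cv2,numpy as np
a=cv2.imread('pics/scene0.png')[120:310,140:400];b=cv2.imread('pics/top0.png')[110:310,140:400]
cv2.imwrite('pics/v1.png',cv2.resize(np.vstack([a,b])[:, :],None,fx=1.5,fy=1.5,interpolation=2))
a=cv2.resize(a,(390,285),interpolation=2)
a=cv2.imread('pics/scene0.png')[120:310,150:400];b=cv2.imread('pics/top0.png')[110:300,140:390]
cv2.imwrite('pics/v1.png',cv2.resize(np.hstack([a,b]),(800,304),interpolation=2))
def ray(c,u,v,z):
    d=np.load(c+'.npz');K,T=d['K'],d['T'];r=np.linalg.solve(K,[u,v,1.]);R=T[:3,:3];C=-R.T@T[:3,3];r=R.T@r;return np.round(C+r*(z-C[2])/r[2],1)
for n,u,v,z in [('knob',257.9,218.9,60),('grip',255.7,219.5,74),('coaster',263,178,51),('sgA',247.4,276,-6),('sgB',172.6,183.4,-6),('yel',288,260.9,-6),('tin',256.7,138.5,48),('honey',348.8,214.1,-6),('stand',260.7,168.8,-6)]: print('top',n,ray('top',u,v,z))
for n,u,v,z in [('grip',282.6,202.8,74),('coaster',252,192.6,51),('sgA',337,255.4,-6),('sgB',197.2,270.8,-6),('tin',212.9,188.1,48),('honey',317.7,179.1,-6),('stand',239.6,210.1,-6)]: print('scene',n,ray('scene',u,v,z))
for c in ['top','scene']:
    T=np.load(c+'.npz')['T'];print(c,-T[:3,:3].T@T[:3,3])
```

```text
top knob [ 499.4 -282.7   60. ]
top grip [ 498.4 -277.6   74. ]
top coaster [ 596.3 -295.5   51. ]
top sgA [ 355.4 -255.5   -6. ]
top sgB [589.  -66.4  -6. ]
top yel [ 392.5 -357.3   -6. ]
top tin [ 691.9 -281.    48. ]
top honey [ 508.6 -511.2   -6. ]
top stand [ 624.6 -290.6   -6. ]
scene grip [ 505.6 -267.7   74. ]
scene coaster [ 598.6 -295.6   51. ]
scene sgA [ 363.2 -254.3   -6. ]
scene sgB [598.9 -67.1  -6. ]
scene tin [ 692.  -267.6   48. ]
scene honey [ 510.8 -514.2   -6. ]
scene stand [ 627.  -284.9   -6. ]
top [ 520.86164019 -283.14527044  932.94615387]
scene [224.99395307 385.89971049 606.22043466]
```

View pics/v1.png

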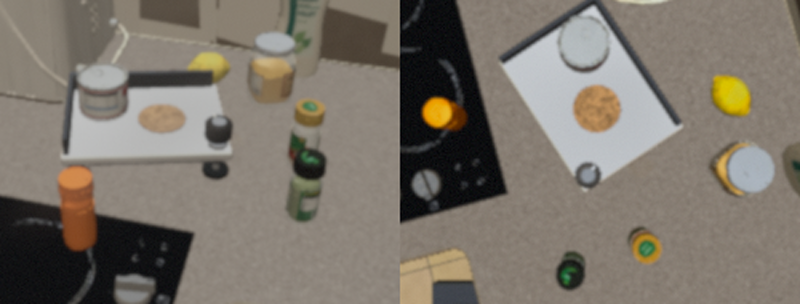

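The jar with the black cap and green label is at scene px (337,255) and top px (247,276), about (358,-255) mm. The look-alikes are the orange one at top px (172,183) on the hob and the yellow-capped one at top px (288,261). The crop confirms the first as the target. The stand's yaw is about 0.55 and the knob is near (500,-277). I'll move above the knob and pre-roll anticlockwise.

```bash
python3 -m creep '[[32.8,-15.6,0,-1.7,-1],[32.8,-15.6,0,-1.7,-1],[32.8,-15.6,0,-1.7,-1],[32.8,-15.6,0,-1.7,-1],[32.8,-15.6,0,-1.7,-1],[32.8,-15.6,0,-1.7,-1],[32.8,-15.6,0,-1.7,-1],[32.8,-15.6,0,-1.7,-1],[32.8,-15.6,0,-1.7,-1],[32.8,-15.6,0,-1.7,-1],[32.8,-15.6,0,-1.7,-1],[32.8,-15.6,0,-1.7,-1],[32.8,-15.6,0,-1.7,-1],[32.8,-15.6,0,-1.7,-1]]'
cat > h.py <<'E'
from workcell import arm, imaging, finder
import cv2,numpy as np
from scipy.spatial.transform import Rotation as Ro
def ray(k,u,v,z):
    K,T=np.array(k['mtx']),np.array(k['world_to_cam']);r=np.linalg.solve(K,[u,v,1.]);R=T[:3,:3];C=-R.T@T[:3,3];r=R.T@r;return np.round(C+r*(z-C[2])/r[2],1)
def proj(k,p):
    K,T=np.array(k['mtx']),np.array(k['world_to_cam']);q=K@(T[:3,:3]@np.array(p)+T[:3,3]);return np.round(q[:2]/q[2],1)
def st():
    o=arm.get_obs();R=Ro.from_rotvec(o['orientation']).as_matrix();print('t',round(o['time'],2),'p',np.round(o['position'],1),'f',np.round(o['ft_force'],2),'q',np.round(o['qpos'],2),'w',round(o['width'],3));return o,R
def to(o,R,p): return np.round(R.T@(np.array(p)-o['position'])/10,2)
E
python3 - <<'E'
from h import *
o,R=st();print(R.round(3))
k=imaging.calibration('wrist');im=imaging.snapshot('wrist');cv2.imwrite('pics/w1.png',im[:,:,::-1])
for t,z in [('level_screw',60),('knob_grip',74),('coaster_top',51)]:
    for x in finder.tip_of('wrist',t)[:3]: print(t,np.round(x['xy'],1),round(x['score'],2),ray(k,*x['xy'],z))
    for x in finder.boxes_of('wrist',t)[:2]: print(' box',np.round(x['extent'],1),round(x['score'],2),ray(k,*x['extent'][:2],z))
E
```

```text
time: 2.4
position: [500.4, -277.8, 231.3]
orientation: [1.491, 2.765, -0.0]
ft_force: [-0.3, -0.1, -0.1]
width: 1.001
grip_force: 0.0
t 2.4 p [ 500.4 -277.8  231.3] f [-0.3  -0.11 -0.13] q [-0.58  0.21  1.76 -0.    1.17 -1.16] w 1.001
[[-0.55   0.835  0.   ]
 [ 0.835  0.55  -0.   ]
 [-0.     0.    -1.   ]]
level_screw [255.1 169.9] 0.7 [ 502.  -283.2   60. ]
 box [255.7 168.8  39.   45.5] 0.91 [ 501.8 -281.8   60. ]
knob_grip [256.6 172.4] 0.82 [ 502.9 -281.6   74. ]
 box [257.8 168.1  39.2  49.4] 0.83 [ 501.3 -277.    74. ]
coaster_top [318.7 220.4] 0.69 [ 601.6 -295.5   51. ]
 box [349.7 218.  226.8 154.4] 0.76 [ 630.8 -272.5   51. ]
```

View pics/w1.png

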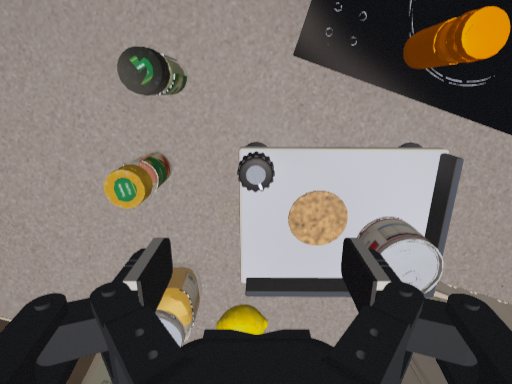

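The wrist picture shows the knob at (256,170), the coaster at (318,217), the tin at (400,255), the green jar's cap at (140,70) and the yellow cap at (125,187). Next I cross-check the knob from the board's corners and a dark-blob fit.

Run:
```python
from h import *
o,R=st();k=imaging.calibration('wrist')
im=cv2.imread('pics/w1.png')
for c,l in [((240,148),(-120,90)),((448,149.5),(120,90)),((241,278.5),(-120,-90))]:
    print(l,ray(k,*c,48))
A=ray(k,240,148,48);B=ray(k,448,149.5,48);C=ray(k,241,278.5,48)
d=B-A;print('L',np.linalg.norm(d),np.linalg.norm(C-A));x=d/np.linalg.norm(d);y=np.array([-x[1],x[0],0])
print('yaw',np.arctan2(x[1],x[0]));kn=A+20*x-20*y;print('knob',kn);print('knob top proj',proj(k,[*kn[:2],88]),proj(k,[*kn[:2],60]))
for p in [(502.5,-281.5),(500,-280)]: print(p,proj(k,[*p,88]),proj(k,[*p,60]))
g=cv2.cvtColor(im,cv2.COLOR_BGR2GRAY)[153:200,232:282];m=(g<70).astype(np.uint8)
c,_=cv2.findContours(m,0,2);c=max(c,key=cv2.contourArea);print(cv2.minEnclosingCircle(c),cv2.boundingRect(c),'offset 232,153')
cv2.imwrite('pics/w1c.png',cv2.resize(im[120:230,200:350],(750,550),interpolation=2))
```

```text
t 2.75 p [ 500.4 -277.8  231.3] f [-0.12 -0.14  0.34] q [-0.58  0.21  1.76 -0.    1.17 -1.17] w 0.999
(-120, 90) [ 475.5 -274.    48. ]
(120, 90) [ 671.9 -146.4   48. ]
(-120, -90) [ 568.3 -417.4   48. ]
L 234.21084518014956 170.8080794342
yaw 0.5761604285847497
knob [ 503.16737806 -279.87504818   48.        ]
knob top proj [257.8 174.8] [257.7 168. ]
(502.5, -281.5) [256.4 175.7] [256.4 168.9]
(500, -280) [255.2 173.2] [255.2 166.6]
((23.0, 18.0), 19.31330680847168) (6, 0, 36, 38) offset 232,153
```

View pics/w1c.png

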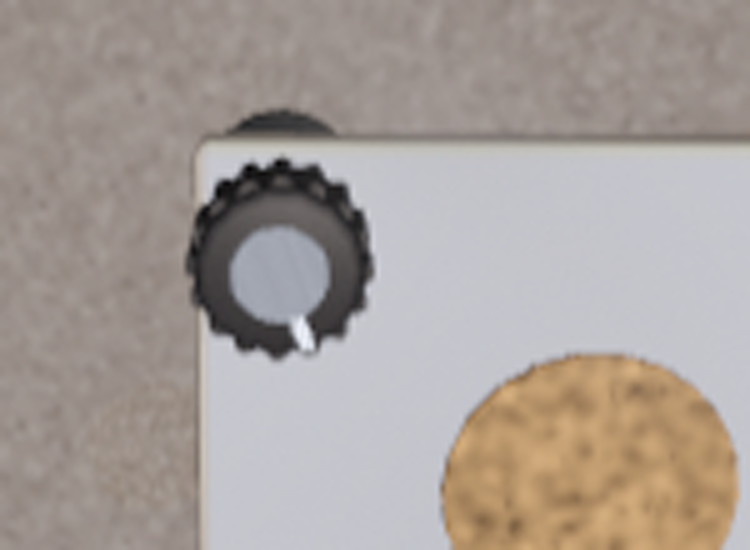

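```bash
python3 -m creep '[[-0.33,-0.08,3,-1.6,-1],[-0.33,-0.08,6,-1.6,-1],[-0.33,-0.08,9,-1.6,-1],[-0.33,-0.08,9,-1.6,-1],[-0.33,-0.08,9,-1.6,-1],[-0.33,-0.08,9,-1.6,-1],[-0.33,-0.08,9,-1.6,-1],[-0.33,-0.08,9,-1.6,-1],[-0.33,-0.08,9,-1.6,-1],[-0.33,-0.08,9,-1.6,-1],[-0.33,-0.08,9,-1.6,-1],[-0.33,-0.08,9,-1.6,-1],[-0.33,-0.08,9,-1.6,-1],[-0.33,-0.08,9,-1.6,-1]]'
python3 - <<'E'
from h import *
o,R=st();print(R.round(3))
k=imaging.calibration('wrist');im=imaging.snapshot('wrist');cv2.imwrite('pics/w2.png',im[:,:,::-1])
for p in [(501.6,-281)]: print(p,proj(k,[*p,88]),proj(k,[*p,60]))
print(to(o,R,[501.6,-281,54]))
for x in finder.tip_of('wrist','knob_grip')[:2]: print(np.round(x['xy'],1),round(x['score'],2),ray(k,*x['xy'],74))
for x in finder.tip_of('wrist','level_screw')[:2]: print(np.round(x['xy'],1),round(x['score'],2),ray(k,*x['xy'],60))
E
```

```text
time: 4.15
position: [501.6, -281.0, 141.3]
orientation: [-0.944, 2.996, -0.0]
ft_force: [-0.8, -0.3, 0.2]
width: 1.001
grip_force: 0.0
t 4.15 p [ 501.6 -281.   141.3] f [-0.78 -0.33  0.17] q [-0.59  0.31  1.82  0.    1.   -2.77] w 1.001
[[-0.819 -0.573  0.   ]
 [-0.573  0.819  0.   ]
 [-0.    -0.    -1.   ]]
(501.6, -281) [257.5 205.6] [257.3 192.9]
[ 0.   -0.01  8.73]
[257.4 189.6] 0.77 [ 499.3 -282.6   60. ]
[246.1  30.5] 0.47 [ 409.3 -355.3   60. ]
```

View pics/w2.png

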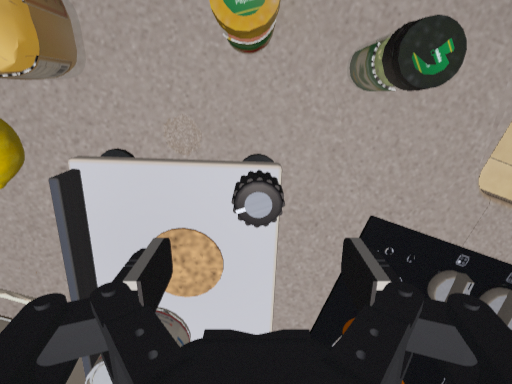

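The knob's top is at (259,205) and was predicted at (257.5,205.6), so the tool is centred. Descending and closing.

```bash
python3 -m creep '[[0,0.1,2,0,-1],[0,0.1,4,0,-1],[0,0.1,6,0,-1],[0,0.1,7,0,-1],[0,0.1,8,0,-1],[0,0.1,8.7,0,-1],[0,0.1,8.7,0,-1],[0,0.1,8.7,0,-1]]'; python3 -m creep '[[0,0,0,0,-0.3],[0,0,0,0,-0.15],[0,0,0,0,0],[0,0,0,0,0.1],[0,0,0,0,0.2],[0,0,0,0,0.4],[0,0,0,0,0.4],[0,0,0,0,0.4]]'
```

```text
time: 5.1
position: [501.4, -280.4, 54.7]
orientation: [-0.946, 2.995, -0.001]
ft_force: [1.7, -0.0, 0.3]
width: 1.002
grip_force: 0.0
time: 5.9
position: [500.9, -280.1, 54.5]
orientation: [0.947, -2.995, -0.0]
ft_force: [-1.0, 1.0, 2.8]
width: 0.403
grip_force: 59.4
```

```bash
python3 -m creep '[[0,0,0,0,0.4],[0,0,0,0,0.4],[0,0,0,0,0.4]]'; python3 -m creep '[[0,0,0,0.1,0.4],[0,0,0,0.2,0.4],[0,0,0,0.3,0.4],[0,0,0,0.3,0.4],[0,0,0,0.3,0.4]]'
```

```text
time: 6.2
position: [500.9, -280.1, 54.4]
orientation: [0.947, -2.995, -0.0]
ft_force: [-1.8, 0.9, 4.1]
width: 0.406
grip_force: 59.4
time: 6.7
position: [500.9, -280.2, 54.3]
orientation: [0.491, -3.103, -0.0]
ft_force: [-1.2, 1.2, 4.8]
width: 0.402
grip_force: 59.4
```

```bash
python3 -m creep '[[0,0,-0.07,0,0.4],[0,0,-0.07,0,0.4],[0,0,-0.07,0,0.4],[0,0,-0.07,0,0.4]]'; for i in 1 2 3; do python3 -m creep '[[0,0,0,0,0.4]]' | egrep 'posi|ft'; done
```

```text
time: 7.1
position: [501.0, -280.2, 54.8]
orientation: [-0.489, 3.103, -0.0]
ft_force: [-0.5, 0.2, 1.3]
width: 0.407
grip_force: 59.6
position: [501.1, -280.2, 54.8]
ft_force: [0.4, -0.4, 0.2]
position: [501.1, -280.2, 54.8]
ft_force: [-0.0, 0.4, -0.4]
position: [501.0, -280.1, 54.8]
ft_force: [1.4, -0.5, -0.0]
```

Neutral (fz≈0). Now I turn in increments and watch fz.

```bash
for i in 1 2 3 4; do python3 -m creep '[[0,0,0,0.1,0.4],[0,0,0,0.2,0.4],[0,0,0,0.2,0.4]]' | egrep 'posi|ft';  python3 -m creep '[[0,0,0,0,0.4]]' | egrep 'ft'; done
```

```text
position: [501.1, -280.2, 54.9]
ft_force: [1.5, -0.2, -0.1]
ft_force: [1.3, -0.6, 0.5]
position: [501.1, -280.3, 54.9]
ft_force: [0.5, -0.7, -1.1]
ft_force: [1.3, -0.6, -1.0]
position: [501.1, -280.3, 55.0]
ft_force: [0.4, -1.6, -1.2]
ft_force: [1.3, 0.2, -2.0]
position: [501.1, -280.3, 55.0]
ft_force: [2.9, -1.3, -2.2]
ft_force: [1.8, -1.5, -1.5]
```

```bash
python3 -m creep '[[0,0,0.03,0,0.4],[0,0,0.03,0,0.4],[0,0,0.03,0,0.4]]' | egrep 'posi|ft'; for i in 1 2 3 4; do python3 -m creep '[[0,0,0,0.1,0.4],[0,0,0,0.2,0.4],[0,0,0,0.2,0.4]]' | egrep 'posi|ft';  python3 -m creep '[[0,0,0,0,0.4]]' | egrep 'ft'; done
```

```text
position: [501.1, -280.3, 54.9]
ft_force: [0.1, -2.0, -0.3]
position: [501.0, -280.3, 54.8]
ft_force: [-0.9, -2.2, -0.2]
ft_force: [0.7, -1.6, 0.7]
position: [501.0, -280.3, 54.8]
ft_force: [1.1, -2.8, -1.0]
ft_force: [0.8, -2.2, 0.9]
position: [501.0, -280.3, 54.9]
ft_force: [0.1, -1.6, 0.2]
ft_force: [-0.0, -2.4, 1.7]
position: [501.1, -280.4, 55.0]
ft_force: [-1.8, -2.1, 3.3]
ft_force: [-1.1, -1.9, 3.0]
```

```bash
for i in 1 2 ; do python3 -m creep '[[0,0,0,0.1,0.4],[0,0,0,0.1,0.4]]' | egrep 'posi|ft';  for j in 1 2 3; do python3 -m creep '[[0,0,0,0,0.4]]' | egrep 'ft'; done; done
```

```text
position: [501.1, -280.4, 55.1]
ft_force: [-1.1, -1.8, 4.6]
ft_force: [-1.0, -1.8, 5.5]
ft_force: [-0.1, -2.0, 5.0]
ft_force: [-2.0, -2.3, 5.0]
position: [501.1, -280.4, 55.2]
ft_force: [-1.7, -3.1, 6.5]
ft_force: [-2.8, -1.8, 6.5]
ft_force: [-1.3, -2.8, 5.7]
ft_force: [-0.2, -3.2, 5.4]
```

```bash
python3 -m creep '[[0,0,0,0.08,0.4],[0,0,0,0.08,0.4]]' | egrep 'posi|ft';  for j in 1 2 3 4; do python3 -m creep '[[0,0,0,0,0.4]]' | egrep 'ft'; done; python3 -c "
from h import *
st()"
```

```text
position: [501.1, -280.4, 55.3]
ft_force: [-1.8, -2.0, 5.6]
ft_force: [-2.2, -2.1, 6.0]
ft_force: [-1.8, -2.5, 7.0]
ft_force: [-1.6, -2.0, 6.0]
ft_force: [-2.5, -2.0, 7.0]
t 12.5 p [ 501.1 -280.5   55.3] f [-2.46 -2.05  6.97] q [-0.59  0.44  1.86 -0.    0.84 -0.59] w 0.406
```

```bash
python3 -m creep '[[0,0,0,0.05,0.4],[0,0,0,0.05,0.4],[0,0,0,0.05,0.4],[0,0,0,0.05,0.2],[0,0,0,0.05,0.1],[0,0,0,0.05,-0.2],[0,0,0,0.05,-1],[0,0,0,0.05,-1],[0,0,0,0.05,-1],[0,0,0,0.05,-1],[0,0,-1,0.05,-1],[0,0,-3,0.05,-1],[0,0,-7,0.05,-1],[0,0,-11,0.05,-1],[0,0,-15,0.05,-1],[0,0,-15,0.05,-1]]'
python3 - <<'E'
from h import *
o,R=st();print(R.round(3))
k=imaging.calibration('wrist');im=imaging.snapshot('wrist');cv2.imwrite('pics/w3.png',im[:,:,::-1])
K={}
for t,z in [('level_screw',60),('knob_grip',74),('coaster_top',51),('spice_green',-6),('spice_yellow',-6)]:
    for x in finder.tip_of('wrist',t)[:3]: print(t,np.round(x['xy'],1),round(x['score'],2),ray(k,*x['xy'],z))
for p in [(501.6,-281)]: print(p,proj(k,[*p,88]),proj(k,[*p,60]))
print('jar',proj(k,[358,-255,99]),proj(k,[358,-255,-6]))
E
```

```text
time: 14.1
position: [505.3, -283.0, 213.0]
orientation: [2.262, 2.159, 0.005]
ft_force: [0.6, -0.5, 0.6]
width: 1.003
grip_force: 0.0
t 14.1 p [ 505.3 -283.   213. ] f [ 0.58 -0.46  0.59] q [-0.59  0.23  1.77  0.    1.12 -0.54] w 1.003
[[ 0.047  0.999  0.013]
 [ 0.999 -0.047 -0.008]
 [-0.008  0.013 -1.   ]]
level_screw [249.4 168.6] 0.7 [ 500.3 -283.2   60. ]
knob_grip [250.1 171. ] 0.9 [ 501.2 -282.    74. ]
coaster_top [343.1 168.5] 0.74 [ 601.  -290.4   51. ]
spice_green [138.2 140.8] 0.9 [ 364.2 -258.3   -6. ]
spice_yellow [176.2 218.8] 0.82 [ 397.1 -364.9   -6. ]
(501.6, -281) [250.3 173.8] [250.5 166.5]
jar [ 86.6 156.7] [132.7 138.3]
```

View pics/w3.png

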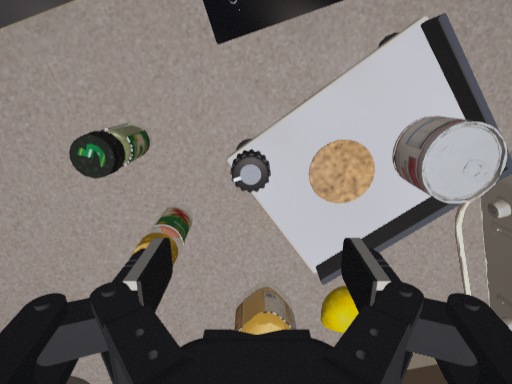

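The green jar's cap is at (95,154), the coaster at (342,171) and the knob at (250,173). Everything else is undisturbed.

Run:
```python
from h import *
k=imaging.calibration('wrist');im=imaging.snapshot('wrist');o,R=st();print(R.round(3));cv2.imwrite('pics/w4.png',im[:,:,::-1])
for x in finder.tip_of('wrist','spice_green')[:2]: print('jar base',np.round(x['xy'],1),ray(k,*x['xy'],-6))
for x in finder.tip_of('wrist','coaster_top')[:1]: print('coaster',np.round(x['xy'],1),ray(k,*x['xy'],51))
h=cv2.cvtColor(im,cv2.COLOR_RGB2HSV);m=((h[...,0]>8)&(h[...,0]<20)&(h[...,1]>70)).astype(np.uint8);m[:120]=0;m[225:]=0;m[:,:290]=0;m[:,390:]=0
M=cv2.moments(m,True);c=(M['m10']/M['m00'],M['m01']/M['m00']);print('cork',c,M['m00'],ray(k,*c,51))
v=cv2.cvtColor(im,cv2.COLOR_RGB2GRAY)[120:190,60:122];m=(v<60).astype(np.uint8);c,_=cv2.findContours(m,0,2);c=max(c,key=cv2.contourArea);(x,y),r=cv2.minEnclosingCircle(c);print('cap',x+60,y+120,r,ray(k,x+60,y+120,94))
cs=ray(k,95,154,99);print('cap eye',cs);print(to(o,R,[*cs[:2],56]))
```

```text
t 14.45 p [ 499.8 -279.4  202.7] f [0.26 0.97 0.28] q [-0.59  0.24  1.78  0.    1.12 -0.54] w 1.001
[[ 0.047  0.999 -0.003]
 [ 0.999 -0.047  0.002]
 [ 0.002 -0.003 -1.   ]]
jar base [143.8 144. ] [ 364.4 -255.5   -6. ]
jar base [255.3 175.7] [ 497.  -301.2   -6. ]
coaster [354.5 178.2] [ 601.6 -292.9   51. ]
cork (352.33984830805133, 178.42765460910152) 3428.0 [ 599.4 -293.1   51. ]
cap 100.26595687866211 160.5 26.49822235107422 [ 363.4 -253.6   94. ]
cap eye [ 362.9 -246.7   99. ]
[  2.59 -13.78  14.72]
```

```bash
python3 -m creep '[[1.79,-13.8,0,0,-1],[1.79,-13.8,0,0,-1],[1.79,-13.8,0,0,-1],[1.79,-13.8,2,0,-1],[1.79,-13.8,5,0,-1],[1.79,-13.8,8,0,-1],[1.79,-13.8,8,0,-1],[1.79,-13.8,8,0,-1]]'
python3 - <<'E'
from h import *
k=imaging.calibration('wrist');im=imaging.snapshot('wrist');o,R=st();cv2.imwrite('pics/w5.png',im[:,:,::-1])
print('cap proj',proj(k,[363,-255,99]))
for x in finder.boxes_of('wrist','spice_green')[:2]: print(x['score'],np.round(x['extent'],1))
for x in finder.tip_of('wrist','spice_green')[:2]: print('jar base',np.round(x['xy'],1),ray(k,*x['xy'],-6))
E
```

```text
time: 15.35
position: [363.5, -255.4, 124.3]
orientation: [-2.271, -2.167, 0.0]
ft_force: [0.8, -0.7, 0.6]
width: 1.001
grip_force: 0.0
t 15.4 p [ 364.5 -256.2  125.3] f [-0.18 -0.71  1.49] q [-0.71  0.1   2.13 -0.    0.91 -0.66] w 0.997
cap proj [255.3 219.4]
0.76 [253.7 200.1  63.8  87.1]
jar base [255.5 175.4] [ 362.7 -255.5   -6. ]
```

View pics/w5.png

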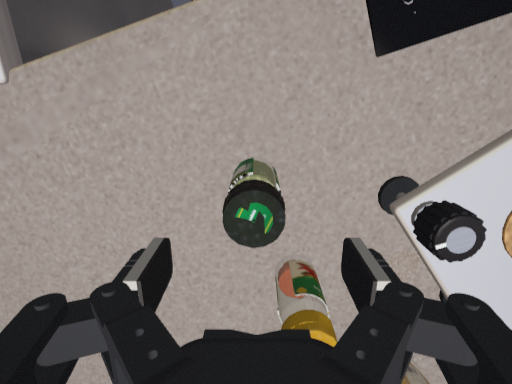

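The cap is centred between the fingers at (254,215). Descending, gripping and lifting.

```bash
python3 -m creep '[[0,0,3,0,-1],[0,0,6,0,-1],[0,0,6.7,0,-1],[0,0,6.7,0,-1],[0,0,6.7,0,-0.3],[0,0,6.7,0,-0.1],[0,0,6.7,0,0.1],[0,0,6.7,0,0.4],[0,0,6.7,0,0.4],[0,0,6.7,0,0.4],[0,0,6.7,0,0.4],[0,0,5.7,0,0.4],[0,0,3,0,0.4],[0,0,-1,0,0.4],[0,0,-5,0,0.4],[0,0,-7,0,0.4],[0,0,-7,0,0.4],[0,0,-7,0,0.4],[0,0,-7,0,0.4]]'
python3 - <<'E'
from h import *
o,R=st();print(R.round(3),o['grip_force']);print(to(o,R,[600,-293,193]))
E
```

```text
time: 17.4
position: [362.8, -254.7, 193.0]
orientation: [-2.271, -2.166, 0.001]
ft_force: [-0.4, 0.5, -1.3]
width: 0.464
grip_force: 59.9
t 17.4 p [ 362.8 -254.7  193. ] f [-0.4   0.49 -1.33] q [-0.71 -0.    2.08  0.    1.07 -0.66] w 0.464
[[ 0.047  0.999 -0.003]
 [ 0.999 -0.047  0.002]
 [ 0.002 -0.003 -1.   ]] 59.87641789019108
[-2.71 23.88 -0.07]
```

```bash
python3 -m creep '[[-0.3,3,0,0.14,0.4],[-0.7,6,0,0.28,0.4],[-1.1,10,0,0.42,0.4],[-1.5,13,0,0.56,0.4],[-1.9,16,0,0.7,0.4],[-2.2,19,0,0.84,0.4],[-2.5,22,0,0.98,0.4],[-2.7,23.9,0,1.12,0.4],[-2.7,23.9,0,1.26,0.4],[-2.7,23.9,0,1.4,0.4],[-2.7,23.9,0,1.5,0.4],[-2.7,23.9,0,1.5,0.4],[-2.7,23.9,0,1.5,0.4]]'
python3 - <<'E'
from h import *
k=imaging.calibration('wrist');im=imaging.snapshot('wrist');o,R=st();cv2.imwrite('pics/w6.png',im[:,:,::-1]);print(R.round(3))
for x in finder.tip_of('wrist','coaster_top')[:1]: print('coaster',np.round(x['xy'],1),ray(k,*x['xy'],51))
for x in finder.tip_of('wrist','spice_green')[:2]: print('jar',np.round(x['xy'],1),ray(k,*x['xy'],131))
print(proj(k,[600,-293,51]))
E
```

```text
time: 18.7
position: [600.4, -293.4, 192.4]
orientation: [-3.139, -0.041, 0.005]
ft_force: [-0.1, -0.5, -0.5]
width: 0.463
grip_force: 59.9
t 18.75 p [ 600.7 -293.6  193. ] f [-0.26 -0.04 -0.08] q [-0.52  0.43  1.55  0.    1.16  1.03] w 0.465
[[ 1.     0.026 -0.002]
 [ 0.026 -1.     0.001]
 [-0.002 -0.001 -1.   ]]
coaster [256.6 175.2] [ 598.  -294.4   51. ]
jar [255.3 198.3] [ 602.5 -293.5  131. ]
jar [ 66.9 161.8] [ 626.6 -158.2  131. ]
[255.3 173.2]
```

View pics/w6.png

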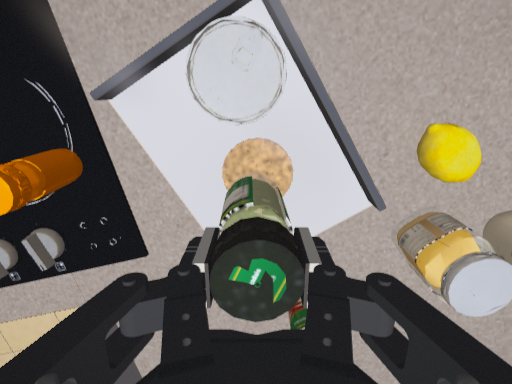

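The jar hangs upright over the coaster (disc at (258,170)). Lowering it in small steps and watching the force.

```bash
python3 -m creep '[[-0.1,0,2.5,0,0.4],[-0.1,0,5,0,0.4],[-0.1,0,6.5,0,0.4],[-0.1,0,7.3,0,0.4],[-0.1,0,7.7,0,0.4],[-0.1,0,7.7,0,0.4],[-0.1,0,7.7,0,0.4],[-0.1,0,7.7,0,0.4]]'|egrep 'posi|ft'; for i in 1 2 ; do python3 -m creep '[[0,0,0.1,0,0.4],[0,0,0.1,0,0.4],[0,0,0.1,0,0.4]]'|egrep 'posi|ft'; done
```

```text
position: [601.3, -294.5, 119.0]
ft_force: [0.3, -0.4, -0.2]
position: [600.5, -294.0, 116.9]
ft_force: [0.6, 0.2, -1.7]
position: [600.5, -294.1, 115.8]
ft_force: [0.3, 0.2, -0.3]
```

```bash
for i in 1 2 3 4; do python3 -m creep '[[0,0,0.07,0,0.4],[0,0,0.07,0,0.4],[0,0,0.07,0,0.4]]'|egrep 'posi|ft'; done
```

```text
position: [600.7, -294.1, 115.6]
ft_force: [-0.3, 0.0, 3.3]
position: [600.9, -294.1, 115.5]
ft_force: [-0.8, 1.2, 6.5]
position: [601.0, -294.1, 115.5]
ft_force: [-1.7, 1.9, 8.6]
position: [601.1, -294.1, 115.4]
ft_force: [-2.7, 2.0, 10.7]
```

In contact. I'll ease off the press, release slowly and back away.

```bash
python3 -m creep '[[0,0,-0.1,0,0.4],[0,0,-0.2,0,0.4],[0,0,-0.2,0,0.4],[0,0,-0.2,0,0.4]]'|egrep 'posi|ft'; python3 -m creep '[[0,0,0,0,0.1],[0,0,0,0,0.05],[0,0,0,0,0],[0,0,0,0,-0.1],[0,0,0,0,-0.3],[0,0,0,0,-0.6],[0,0,0,0,-1],[0,0,0,0,-1],[0,0,0,0,-1],[0,0,-1,0,-1],[0,0,-3,0,-1],[0,0,-6,0,-1],[0,0,-10,0,-1],[0,0,-12,0,-1],[0,0,-12,0,-1],[0,0,-12,0,-1],[0,0,-12,0,-1]]'
python3 - <<'E'
from h import *
k=imaging.calibration('wrist');im=imaging.snapshot('wrist');o,R=st();t=imaging.snapshot('top');s=imaging.snapshot('scene')
cv2.imwrite('pics/v9.png',np.hstack([cv2.resize(im,(400,300)),cv2.resize(s[120:310,150:400],(400,300))])[:,:,::-1])
print('exp jar top',proj(k,[600,-293,156]),'knob top',proj(k,[501.6,-281,88]))
E
```

```text
position: [600.8, -294.1, 115.6]
ft_force: [-1.0, 1.1, 6.0]
time: 23.55
position: [599.3, -293.4, 233.1]
orientation: [-3.14, -0.037, 0.004]
ft_force: [0.9, 0.4, -0.0]
width: 0.999
grip_force: 0.0
t 23.6 p [ 599.2 -293.4  232.7] f [-0.17 -0.31  0.36] q [-0.52  0.39  1.52 -0.    1.23  1.03] w 0.999
exp jar top [254.8 193.2] knob top [242.5 256.2]
```

View pics/v9.png

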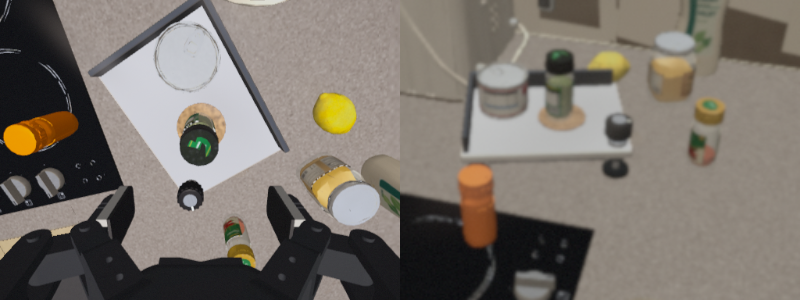

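The jar stands upright on the cork (cap at (199,145) in the left half). The tin, yellow-capped jar and honey jar are unmoved, and the arm is clear. Handing in.

```bash
python3 -c "
from workcell import arm
print(arm.job_done())"
```

```text
the job is handed in; nothing more can be done
None
```

I turned the knob until it pushed up with about 6.5 N (7 N is right), let go, stood the black-capped jar on the cork coaster and handed the job in at about 24 s; no verdict came back.

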